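# Loosen the child-resistant cap of the cleaning solvent

### The job

The boards on the electronics bench are about to be cleaned: loosen the orange child-resistant cap of the solvent bottle. Grip it from above, push it straight down and, while keeping it down, twist it anticlockwise (seen from above) by about a fifth of a turn, then let go and back away. Leave the bottle with the blue cap shut.

Things in the scene. Friction and masses are not known exactly. Their poses are not given: they have to be found in the camera images.
- orange_cap (a point): Centre of the orange cap's top face, 158 mm above the bench; z up, x along its white pointer bar. Upright ribbed round cap, 44 mm wide, 30 mm high, gripped across any diameter, on a white bottle 64 mm wide (neck 30 mm; shoulder slopes out from 46 to 62 mm below the cap's top) clamped in a fixed holder. The cap can be pressed 7 mm down against a spring (4 N at first, 9 N at the end).
- orange_thread (a joint): Turn of the hidden threaded inner cap, rad: 0 shut, growing anticlockwise as it loosens, stop at 1.75. Not pressed, the orange cap turns idly and this stays put. Pressed 4 mm or more (best 5 to 6 mm) it takes the inner cap along after up to 20 degrees of play (35 if it was first turned idly); the thread resists with 0.12 N m. It stays where it is left when the cap springs up again.
- blue_cap (a point): Centre of the blue cap's top face, 158 mm above the bench. Its bottle, holder and cap have the same shape, size and working as the orange one; only the colour of the cap and of the label band differs.
- blue_thread (a joint): Turn of the hidden threaded inner cap of the blue-capped bottle, rad: 0 shut. It must stay shut.

How it is judged:
By the outcome, as a careful person would: the job done as asked, in the order asked, and still so for the second after the job is handed in, with the robot touching nothing.
It also fails if it takes over 32 s, if anything falls off the work surface, if the arm or the gripper's body presses on something with over 40 N, if the wrist force passes 120 N, or if a joint passes its speed limit or range.

### The arm

A 7-joint arm with a two-finger parallel gripper is mounted at the origin on the work surface. World frame = base frame: x ahead of the robot, y to its left, z up, the work surface at z = 0. Lengths are in m, angles in rad, forces in N, time in s.
With the tool pointing down it reaches from about 0.35 to 0.9 m from the base axis. Payload 8.1 kg.
Tool frame: the origin (TCP) lies midway between the tips of the shut fingers; the grasp point (between the pads) lies 19 mm behind it; z points along the fingers, y is the line along which they close (so a half turn about z gives the same grasp; the last joint's range is limited). The gripper opens to 92 mm and grips with 3 to 60 N. Pads are 19 mm wide; open, the fingers measure 130 mm over their backs; the gripper's body (75 mm by 190 mm) begins 47 mm behind the grasp point.
Start: joints at [1.224, 0.434, 0.025, 1.573, -0.012, 1.134, -0.075], TCP at [0.151, -0.607, 0.227] pointing down, gripper open.
Joint ranges: [-2.62, 2.62], [-0.44, 2.09], [-1.27, 1.32], [0.08, 2.57], [-1.32, 4.46], [0.12, 2], [-2.74, 2.74]. Speed limits (rad/s): [2.22, 2.22, 3.01, 3.01, 3.14, 3.14, 3.14].

### API

Orientations are given as a rotation vector (axis times angle).
In Python, from cell import arm gives the robot as it stands.
- The arm moves only by the tool move_arm, never from a script. Its argument "motion" is a list of rows, each an object of numbers: "tx", "ty", "tz": the shift along the tool's x, y, z normalised to -1 to 1, where 1 is 1000 mm; "twist": the turn about the tool's z normalised to -1 to 1, where 1 is pi/2 rad. In form: [{"tx": .., "ty": .., "tz": .., "twist": ..}, ...]. A call has 1 to 12 rows; each row shifts and turns the commanded pose from where the row before left it, along the tool's axes as they then stand; what a row does not reach is not made up. A row lasts 1/10 s, in which the tool goes at most 50 mm and 8.59 degrees, less where a joint would pass 70% of its speed; a pose out of reach is approached as far as the arm can. A call with a number of a shift or a turn outside -1 to 1 is refused whole. A call with a gripper value outside its range is refused whole. "gripper" is the gripper's target within -1 to 1 (shut at 1, half-way at 0, fully open at -1), set as the call begins (left out, the last holds). The fingers move at their own pace and stop on an object; "squeeze" is the grip in N (left out, the last holds). Time passes only in rows, so rows that do not move let the fingers close. It gives the time, the measured TCP pose, the force, the opening and the grip force at its end, in the units of the state.
- arm.observe(): the state, without advancing time (a new reading comes with each control period).
- arm.get_image(name): name is "scene" or "side" or "wrist"; returns the picture (480x640x3 uint8, red, green, blue); there is no depth.
- arm.calibration(name): a dict with "K" (3x3 intrinsics, pixels), "T" (4x4, takes a point from camera to world coordinates). Camera axes: x right, y down, z forward; pixel columns grow to the right and rows downward; lengths in m; the calibration is good to about 2 mm. The wrist camera is an equidistant fisheye: a pixel r from the principal point sees the ray r / f radians off the axis. A picture is of the moment at which its call begins: read the wrist's pose just before it. calibration takes no time and is no camera call; for the wrist camera it gives the pose at the moment of the call.
- arm.sign_off(): hands the job in; it is judged then, once.
Trained networks look in the newest picture that a camera, given by its name, has taken for a name from the list of things; names that differ only in an ending like _2 or _b are one class to them, and where a whole thing is asked for, a point or a joint stands for the part that bears it (a point fixed in the world has none). Each returns a list of dicts, best first, with "conf" (0 to 1); they miss things now and then, are a little off and sometimes report something else, mostly with a low value. They report only what shows in the picture. A call takes as long as a camera call.
- arm.look_for(camera, query): "point" ([column, row] as shares, 0 to 1, of the picture: columns of its width, rows of its height, amid what is visible of it).
- arm.regions_of(camera, query): "region" (480x640 bool, what is visible of it) and "point" ([column, row] as shares, 0 to 1, of the picture: columns of its width, rows of its height, amid what is visible of it).
- arm.place_of(camera, query): "point" ([column, row] as shares, 0 to 1, of the picture: columns of its width, rows of its height: a listed point, or the origin of a listed thing).
The state is a dict: "clock": time; "joints": joint angles; "dq": joint speeds; "joint_efforts": joint torques, N m; "position": TCP position; "ee_rot": TCP orientation; "force": force on the tool from outside, world axes, zero at the start; "ft_torque": the same for the moment, N m; "width": opening from 0.0 (shut) to 1.0 (fully open); "gripper_force": force on a finger pad.
Only numpy, scipy, OpenCV 4.12 (cv2) and the standard library are available. Lean on these libraries where they do the work, as an engineer would, in place of code of your own. Each camera call takes 0.05 s, during which the arm holds its last target. There are 200 camera calls.

## Working session

There is one attempt and no reset: what is moved stays moved. The work goes in short steps, Python scripts to look and compute and a tool call to move; the robot and the scene stay as the last step left them, time stands still between calls to the robot, and variables do not carry over. Pictures are saved under pics/ and viewed, at most 10 in all, crops included, and the job is handed in when it is done.

Besides the shell and the picture viewer there is one more tool, called after "Request:" as name(argument=value, ...) on one line, values as JSON. move_arm: Moves the arm, as the interface text tells. Scaled input: -1 to 1 covers 1000 mm each way for a shift and pi/2 rad each way for a turn. Its arguments: {"type":"object","properties":{"motion":{"type":"array","items":{"type":"object","properties":{"tx":{"type":"number"},"ty":{"type":"number"},"tz":{"type":"number"},"twist":{"type":"number"}}}},"gripper":{"type":"number"},"squeeze":{"type":"number"}},"required":["motion"]}

```bash
mkdir -p pics; cat > h.py <<'E'
import numpy as np, cv2
from cell import arm
def ray(cam,pt):
    c=arm.calibration(cam);K=np.array(c["K"]);T=np.array(c["T"])
    u,v=pt[0]*640,pt[1]*480
    x,y=(u-K[0,2])/K[0,0],(v-K[1,2])/K[1,1]
    if cam=="wrist":
        r=np.hypot(x,y); d=np.array([x/r*np.sin(r),y/r*np.sin(r),np.cos(r)]) if r>0 else np.array([0,0,1.])
    else: d=np.array([x,y,1])
    return T[:3,3],T[:3,:3]@d
def at_z(cam,pt,z):
    o,d=ray(cam,pt); return o+d*(z-o[2])/d[2]
E
python3 - <<'E'
from h import *
s=arm.observe();print(s)
for c in ["scene","side"]:
    im=arm.get_image(c);cv2.imwrite(f"pics/{c}1.png",im[:,:,::-1])
    for q in ["orange_cap","blue_cap"]:
        for r in arm.place_of(c,q)[:2]: print(c,q,r,at_z(c,r["point"],.158))
E
```

```text
{'clock': 0.0, 'joints': array([ 1.22438244,  0.43520184,  0.02498014,  1.57411619, -0.01160118,
        1.13398075, -0.07508076]), 'dq': array([ 6.45377917e-04,  3.88756582e-04, -5.31134836e-04,  1.31604773e-03,
       -8.33617551e-05, -1.11016866e-03, -1.26177536e-03]), 'joint_efforts': array([-1.47154276e-05, -6.67849374e+01,  9.84880552e-01, -3.14457929e+01,
       -6.06248248e-02,  4.28688107e-02,  1.20095265e-04]), 'position': array([ 0.15069409, -0.60602956,  0.2259508 ]), 'ee_rot': array([-3.11677427e+00, -3.81758524e-01,  5.20213365e-04]), 'force': array([ 0.54386609, -0.13017339,  0.24074224]), 'ft_torque': array([0.05697039, 0.01084939, 0.01132893]), 'gripper_force': 0.0, 'width': 1.0003709649464987}
scene orange_cap {'point': [0.6258, 0.4527], 'conf': 0.83} [0.50566678 0.10798069 0.158     ]
scene blue_cap {'point': [0.4114, 0.3356], 'conf': 0.79} [ 0.50928215 -0.14078523  0.158     ]
side orange_cap {'point': [0.4852, 0.5444], 'conf': 0.65} [0.50186904 0.10345994 0.158     ]
side blue_cap {'point': [0.6277, 0.401], 'conf': 0.97} [ 0.51584224 -0.15268751  0.158     ]
```

View pics/scene1.png

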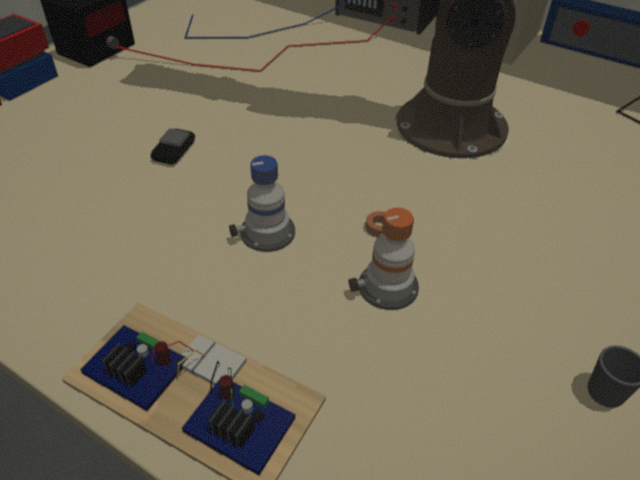

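View pics/side1.png

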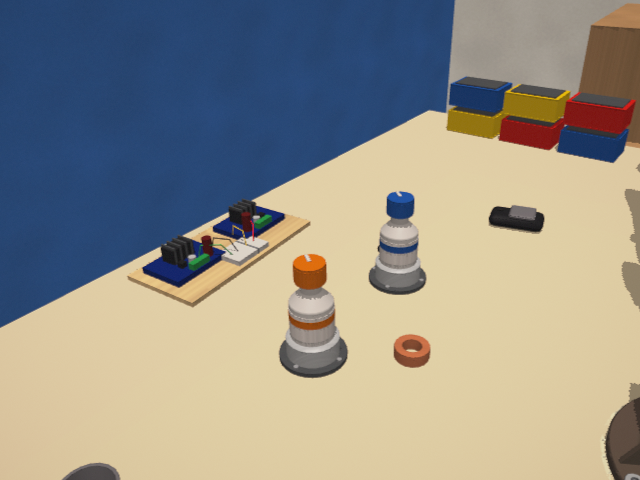

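The scene picture shows the orange cap's top at (398,215) and the blue one at (264,162). In the side view they are at (309,261) and (400,197). The network points agree with these, which puts the orange cap at about (0.504, 0.106).

Request:
move_arm(motion=[{"tx":0.0257,"ty":-0.0303},{"tx":0.0257,"ty":-0.0303},{"tx":0.0257,"ty":-0.0303},{"tx":0.0257,"ty":-0.0303},{"tx":0.0257,"ty":-0.0303},{"tx":0.0257,"ty":-0.0303},{"tx":0.0257,"ty":-0.0303},{"tx":0.0257,"ty":-0.0303},{"tx":0.0257,"ty":-0.0303},{"tx":0.0257,"ty":-0.0303}], gripper=-1)

```text
invalid input
```

Request:
move_arm(motion=[{"tx":0.0257,"ty":-0.0303},{"tx":0.0257,"ty":-0.0303},{"tx":0.0257,"ty":-0.0303},{"tx":0.0257,"ty":-0.0303},{"tx":0.0257,"ty":-0.0303},{"tx":0.0257,"ty":-0.0303},{"tx":0.0257,"ty":-0.0303},{"tx":0.0257,"ty":-0.0303},{"tx":0.0257,"ty":-0.0303},{"tx":0.0257,"ty":-0.0303},{},{}])

```text
invalid input
```

```bash
cat > look.py <<'E'
from h import *
import sys
from scipy.spatial.transform import Rotation as R
s=arm.observe();print({k:np.round(s[k],4) for k in s})
M=R.from_rotvec(s["ee_rot"]).as_matrix()
for c in ["wrist","side","scene"]:
    im=arm.get_image(c);cv2.imwrite(f"pics/{c}{sys.argv[1]}.png",im[:,:,::-1])
    for r in arm.place_of(c,"orange_cap")[:2]:
        p=at_z(c,r["point"],.158); print(c,r,p,"tool delta",M.T@(p-s["position"]))
E
python3 look.py 2
```

```text
{'clock': np.float64(0.3), 'joints': array([ 1.2244,  0.4348,  0.025 ,  1.5735, -0.0116,  1.134 , -0.0751]), 'dq': array([-0.0019, -0.0024, -0.0005, -0.0018, -0.0022,  0.0004, -0.0003]), 'joint_efforts': array([-2.00000e-04, -6.67026e+01,  9.83200e-01, -3.14281e+01,
       -6.06000e-02,  3.82000e-02,  1.00000e-04]), 'position': array([ 0.1508, -0.6064,  0.2265]), 'ee_rot': array([-3.1178e+00, -3.8190e-01,  2.0000e-04]), 'force': array([-0.0015, -0.3805,  0.4955]), 'ft_torque': array([ 0.002,  0.013, -0.052]), 'gripper_force': np.float64(0.0), 'width': np.float64(1.003)}
side {'point': [0.4784, 0.541], 'conf': 0.68} [0.5092364  0.10356165 0.158     ] tool delta [ 0.51918005 -0.60241227  0.06875031]
scene {'point': [0.623, 0.4525], 'conf': 0.87} [0.50695602 0.10568755 0.158     ] tool delta [ 0.51748013 -0.60502567  0.06875176]
```

The rows were refused, probably because every key is needed. I'll try again with all four.

Request:
move_arm(motion=[{"tx":0.0257,"ty":-0.0303,"tz":0,"twist":0},{"tx":0.0257,"ty":-0.0303,"tz":0,"twist":0},{"tx":0.0257,"ty":-0.0303,"tz":0,"twist":0},{"tx":0.0257,"ty":-0.0303,"tz":0,"twist":0},{"tx":0.0257,"ty":-0.0303,"tz":0,"twist":0},{"tx":0.0257,"ty":-0.0303,"tz":0,"twist":0},{"tx":0.0257,"ty":-0.0303,"tz":0,"twist":0},{"tx":0.0257,"ty":-0.0303,"tz":0,"twist":0},{"tx":0.0257,"ty":-0.0303,"tz":0,"twist":0},{"tx":0.0257,"ty":-0.0303,"tz":0,"twist":0}], gripper=-1)

```text
clock: 1.6
position: [0.3277, -0.2491, 0.227]
ee_rot: [3.118, 0.382, 0.001]
force: [0.8, -0.2, 0.7]
width: 1.002
gripper_force: 0.0
```

Request:
move_arm(motion=[{"tx":0.0257,"ty":-0.0303,"tz":0,"twist":0},{"tx":0.0257,"ty":-0.0303,"tz":0,"twist":0},{"tx":0.0257,"ty":-0.0303,"tz":0,"twist":0},{"tx":0.0257,"ty":-0.0303,"tz":0,"twist":0},{"tx":0.0257,"ty":-0.0303,"tz":0,"twist":0},{"tx":0.0257,"ty":-0.0303,"tz":0,"twist":0},{"tx":0.0257,"ty":-0.0303,"tz":0,"twist":0},{"tx":0.0257,"ty":-0.0303,"tz":0,"twist":0},{"tx":0.0257,"ty":-0.0303,"tz":0,"twist":0},{"tx":0.0257,"ty":-0.0303,"tz":0,"twist":0},{"tx":0,"ty":0,"tz":0,"twist":0}])

```text
clock: 2.7
position: [0.5048, 0.1114, 0.227]
ee_rot: [-3.114, -0.391, -0.003]
force: [-0.2, -0.7, -0.9]
width: 0.999
gripper_force: 0.0
```

```bash
python3 look.py 3
```

```text
{'clock': np.float64(2.7), 'joints': array([ 0.0852,  0.3078, -0.5114,  1.8026,  0.1665,  1.0716, -1.8066]), 'dq': array([ 0.0546, -0.0375,  0.0516,  0.0601, -0.0009,  0.0107,  0.0748]), 'joint_efforts': array([ -0.9636, -49.6656,  -4.5984, -31.3677,   0.3513,  -0.1767,
        -1.247 ]), 'position': array([0.5048, 0.1114, 0.227 ]), 'ee_rot': array([-3.1137e+00, -3.9110e-01, -3.0000e-03]), 'force': array([-0.1857, -0.7119, -0.856 ]), 'ft_torque': array([ 0.04  ,  0.0052, -0.0284]), 'gripper_force': np.float64(0.0), 'width': np.float64(0.9987)}
wrist {'point': [0.5212, 0.5402], 'conf': 0.94} [0.50333941 0.10073961 0.158     ] tool delta [-0.00417589  0.01016901  0.06897499]
side {'point': [0.4783, 0.5419], 'conf': 0.98} [0.50860278 0.10447431 0.158     ] tool delta [0.00184761 0.00785211 0.06899633]
scene {'point': [0.6248, 0.4562], 'conf': 0.92} [0.50946444 0.10887306 0.158     ] tool delta [0.00377039 0.00380314 0.06901373]
```

View pics/wrist3.png

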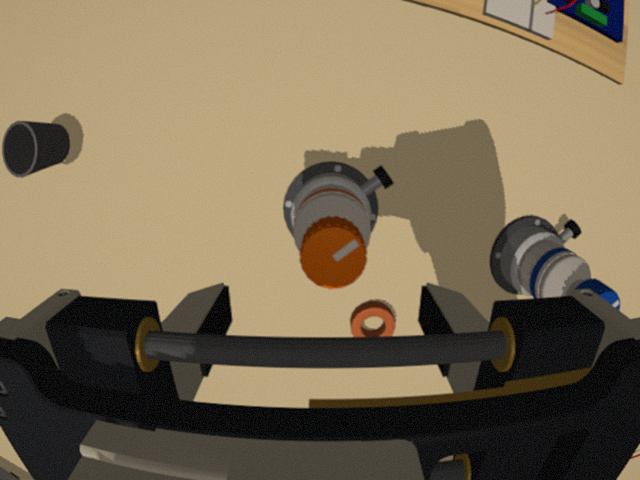

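The wrist picture shows the orange cap's top centred at (333,256), just ahead of the open fingers. The blue cap is at (600,293), well clear. I'll measure again with the arm settled.

```bash
cat > w.py <<'E'
from h import *
from scipy.spatial.transform import Rotation as R
for i in range(2):
    s=arm.observe();M=R.from_rotvec(s["ee_rot"]).as_matrix()
    T=arm.calibration("wrist"); im=arm.get_image("wrist")
    r=arm.place_of("wrist","orange_cap")[0]
    p=at_z("wrist",r["point"],.158); print(s["position"],s["ee_rot"],np.array(r["point"])*[640,480],p,M.T@(p-s["position"]))
print(s["joints"],s["ft_torque"],s["force"])
E
python3 w.py
```

```text
Traceback (most recent call last):
  File "w.py", line 6, in <module>
    r=arm.place_of("wrist","orange_cap")[0]
      ~~~~~~~~~~~~~~~~~~~~~~~~~~~~~~~~~~^^^
IndexError: list index out of range
```

```bash
sed -i 's/^    r=arm.*/    rr=arm.place_of("wrist","orange_cap")\n    if not rr: continue\n    r=rr[0]/; s/range(2)/range(3)/' w.py; python3 w.py
```

```text
[0.50328144 0.10443367 0.22685449] [3.11802891e+00 3.79189655e-01 1.88156124e-04] [323.392 253.2  ] [0.50576107 0.10663282 0.158     ] [ 0.00293117 -0.00158216  0.06885369]
[0.50335788 0.1048485  0.22687713] [3.11815017e+00 3.80061119e-01 3.61236122e-04] [323.072 255.408] [0.5042848  0.10682889 0.158     ] [ 0.0013628  -0.00172667  0.06887672]
[0.50339015 0.10516094 0.22681806] [3.11821800e+00 3.80807158e-01 2.34061466e-04] [325.12  255.312] [0.50469091 0.10579579 0.158     ] [ 0.00140686 -0.0003186   0.06881816]
[ 0.09146318  0.30418479 -0.50722991  1.80729131  0.16669446  1.07228688
 -1.80407656] [-0.00709175 -0.01741507  0.01777947] [0.18094099 0.32447143 0.26490092]
```

Request:
move_arm(motion=[{"tx":0.0015,"ty":-0.001,"tz":0.02,"twist":0},{"tx":0,"ty":0,"tz":0.02,"twist":0},{"tx":0,"ty":0,"tz":0.02,"twist":0},{"tx":0,"ty":0,"tz":0.02,"twist":0},{"tx":0,"ty":0,"tz":0.015,"twist":0},{"tx":0,"ty":0,"tz":0.005,"twist":0},{"tx":0,"ty":0,"tz":0,"twist":0},{"tx":0,"ty":0,"tz":0,"twist":0}], gripper=-1)

```text
clock: 4.2
position: [0.5051, 0.1072, 0.1274]
ee_rot: [-3.118, -0.382, -0.001]
force: [-0.6, 0.2, 0.5]
width: 0.999
gripper_force: 0.0
```

```bash
python3 look.py 4
```

```text
{'clock': np.float64(4.2), 'joints': array([ 0.0509,  0.4183, -0.4769,  1.9263,  0.2501,  0.8539, -1.8833]), 'dq': array([ 0.0022, -0.0091, -0.0025, -0.0041,  0.0014, -0.0032,  0.002 ]), 'joint_efforts': array([-1.16000e-02, -5.54784e+01, -5.40810e+00, -2.50661e+01,
        2.26000e-02, -9.06000e-02, -1.24000e-02]), 'position': array([0.5051, 0.1072, 0.1274]), 'ee_rot': array([-3.1181e+00, -3.8200e-01, -1.5000e-03]), 'force': array([-0.6486,  0.1661,  0.4685]), 'ft_torque': array([-0.0083, -0.0185, -0.0138]), 'gripper_force': np.float64(0.0), 'width': np.float64(0.999)}
wrist {'point': [0.5114, 0.7123], 'conf': 0.79} [0.50464851 0.10629132 0.158     ] tool delta [-0.00061521  0.00073165 -0.0305872 ]
side {'point': [0.4764, 0.5388], 'conf': 0.55} [0.51236296 0.10243581 0.158     ] tool delta [ 0.0059405   0.00633525 -0.03058102]
scene {'point': [0.6189, 0.4523], 'conf': 0.79} [0.5089312  0.10237382 0.158     ] tool delta [ 0.00259525  0.00556706 -0.03058423]
```

View pics/wrist4.png

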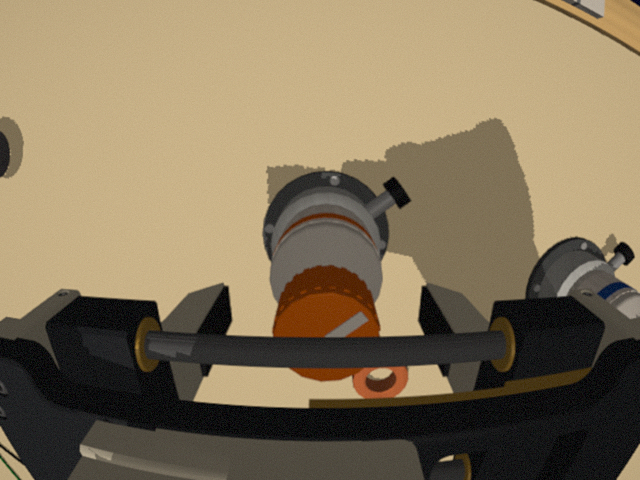

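View pics/side4.png

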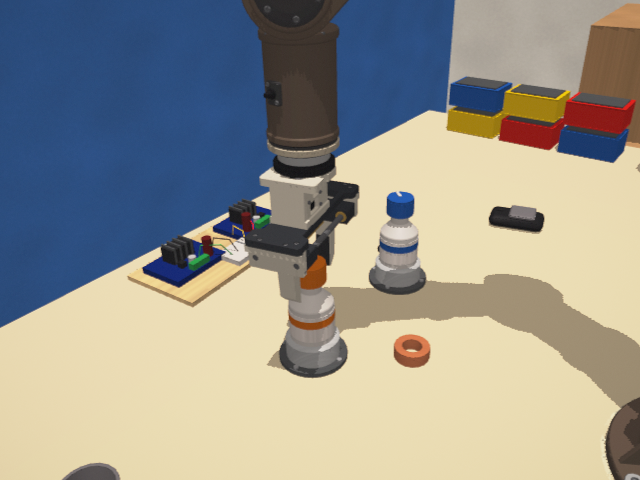

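The cap sits midway between the fingers: it is centred at column 327 and the finger inner edges are at about 230 and 420. Next I close the gripper.

Request:
move_arm(motion=[{"tx":0,"ty":0,"tz":0,"twist":0},{"tx":0,"ty":0,"tz":0,"twist":0},{"tx":0,"ty":0,"tz":0,"twist":0},{"tx":0,"ty":0,"tz":0,"twist":0},{"tx":0,"ty":0,"tz":0,"twist":0},{"tx":0,"ty":0,"tz":0,"twist":0},{"tx":0,"ty":0,"tz":0,"twist":0},{"tx":0,"ty":0,"tz":0,"twist":0}], gripper=1, squeeze=35)

```text
clock: 5.3
position: [0.5047, 0.1067, 0.1267]
ee_rot: [3.118, 0.382, -0.0]
force: [0.1, -1.5, 0.3]
width: 0.474
gripper_force: 35.0
```

Request:
move_arm(motion=[{"tx":0,"ty":0,"tz":0.002,"twist":0},{"tx":0,"ty":0,"tz":0.002,"twist":0},{"tx":0,"ty":0,"tz":0.0018,"twist":0},{"tx":0,"ty":0,"tz":0,"twist":0},{"tx":0,"ty":0,"tz":0,"twist":0},{"tx":0,"ty":0,"tz":0,"twist":0}])

```text
clock: 5.9
position: [0.5048, 0.1067, 0.1212]
ee_rot: [3.118, 0.381, 0.001]
force: [-1.5, -1.9, 7.4]
width: 0.473
gripper_force: 35.0
```

The cap is about 5.5 mm down and pushes back with 7.4 N, which fits the spring. Now I twist anticlockwise, first by 20 degrees.

Request:
move_arm(motion=[{"tx":0,"ty":0,"tz":0,"twist":-0.0556},{"tx":0,"ty":0,"tz":0,"twist":-0.0556},{"tx":0,"ty":0,"tz":0,"twist":-0.0556},{"tx":0,"ty":0,"tz":0,"twist":-0.0556}])

```text
clock: 6.3
position: [0.5048, 0.1067, 0.1213]
ee_rot: [3.003, 0.922, 0.0]
force: [-1.0, -3.1, 7.7]
width: 0.473
gripper_force: 35.0
```

```bash
cat > t.py <<'E'
from h import *
from scipy.spatial.transform import Rotation as R
s=arm.observe();M=R.from_rotvec(s["ee_rot"]).as_matrix()
print("yaw",np.degrees(np.arctan2(M[1,0],M[0,0])),s["position"],"F",s["force"],"T",s["ft_torque"],s["width"],s["joints"],s["clock"])
E
python3 t.py
```

```text
yaw 34.15091058102579 [0.50479011 0.10673744 0.12127455] F [-1.00987079 -3.09579889  7.65433564] T [-0.39054594  0.50493525 -0.14401887] 0.472618080987922 [ 0.11113036  0.44255781 -0.56015494  1.92804672  0.30687033  0.85525044
 -1.58412956] 6.3
```

The moment about z is -0.14 N m, so the inner cap is engaged. I continue the twist with 65 degrees more.

Request:
move_arm(motion=[{"tx":0,"ty":0,"tz":0,"twist":-0.06},{"tx":0,"ty":0,"tz":0,"twist":-0.06},{"tx":0,"ty":0,"tz":0,"twist":-0.06},{"tx":0,"ty":0,"tz":0,"twist":-0.06},{"tx":0,"ty":0,"tz":0,"twist":-0.06},{"tx":0,"ty":0,"tz":0,"twist":-0.06},{"tx":0,"ty":0,"tz":0,"twist":-0.06},{"tx":0,"ty":0,"tz":0,"twist":-0.06},{"tx":0,"ty":0,"tz":0,"twist":-0.06},{"tx":0,"ty":0,"tz":0,"twist":-0.06},{"tx":0,"ty":0,"tz":0,"twist":-0.06},{"tx":0,"ty":0,"tz":0,"twist":-0.06}])

```text
clock: 7.5
position: [0.5045, 0.1069, 0.1212]
ee_rot: [2.041, 2.388, -0.001]
force: [-3.0, -1.6, 7.5]
width: 0.472
gripper_force: 35.0
```

```bash
python3 t.py; python3 look.py 5
```

```text
yaw 98.98308337719193 [0.50447343 0.10690476 0.12122567] F [-3.03090637 -1.61707611  7.47115628] T [-0.41597744  0.62110687 -0.17496934] 0.47218400084181555 [ 0.30375293  0.52055795 -0.84266167  1.91363412  0.4844396   0.92342773
 -0.61864313] 7.5
{'clock': np.float64(7.5), 'joints': array([ 0.3038,  0.5206, -0.8427,  1.9136,  0.4844,  0.9234, -0.6186]), 'dq': array([ 0.1511,  0.0813, -0.2378, -0.0093,  0.1566,  0.0731,  0.7916]), 'joint_efforts': array([ -1.963 , -53.2296, -10.5555, -24.0379,  -0.0574,  -1.4522,
        -1.5051]), 'position': array([0.5045, 0.1069, 0.1212]), 'ee_rot': array([ 2.0406e+00,  2.3885e+00, -5.0000e-04]), 'force': array([-3.0309, -1.6171,  7.4712]), 'ft_torque': array([-0.416 ,  0.6211, -0.175 ]), 'gripper_force': np.float64(35.0003), 'width': np.float64(0.4722)}
wrist {'point': [0.5091, 0.7131], 'conf': 0.86} [0.50534547 0.10980059 0.158     ] tool delta [ 0.00271187  0.0013071  -0.03677546]
side {'point': [0.4822, 0.5558], 'conf': 0.97} [0.49529419 0.11564219 0.158     ] tool delta [ 0.01005126 -0.00770877 -0.03677634]
```

View pics/wrist5.png

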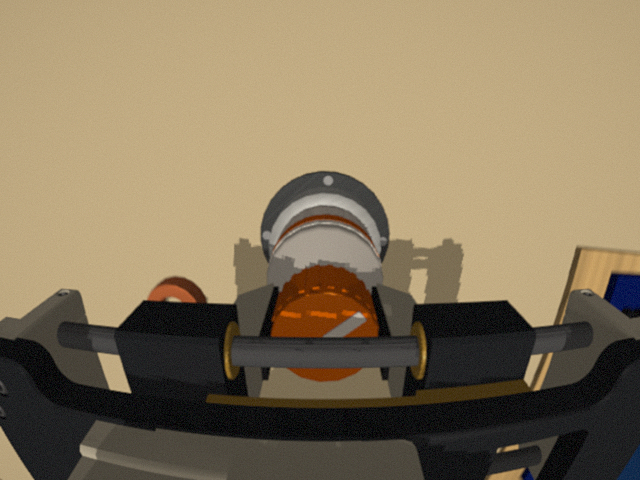

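The pointer bar at (345,326) lies the same way in the gripper as before, so the cap turned without slipping. Next I let go and back up.

Request:
move_arm(motion=[{"tx":0,"ty":0,"tz":0,"twist":0},{"tx":0,"ty":0,"tz":0,"twist":0},{"tx":0,"ty":0,"tz":0,"twist":0},{"tx":0,"ty":0,"tz":0,"twist":0},{"tx":0,"ty":0,"tz":0,"twist":0},{"tx":0,"ty":0,"tz":0,"twist":0},{"tx":0,"ty":0,"tz":0,"twist":0},{"tx":0,"ty":0,"tz":0,"twist":0}], gripper=-1)

```text
clock: 8.6
position: [0.5046, 0.1069, 0.1209]
ee_rot: [2.045, 2.385, -0.0]
force: [-0.4, 0.3, 0.1]
width: 0.995
gripper_force: 0.0
```

Request:
move_arm(motion=[{"tx":0,"ty":0,"tz":-0.01,"twist":0},{"tx":0,"ty":0,"tz":-0.02,"twist":0},{"tx":0,"ty":0,"tz":-0.02,"twist":0},{"tx":0,"ty":0,"tz":-0.02,"twist":0},{"tx":0,"ty":0,"tz":-0.02,"twist":0},{"tx":0,"ty":0,"tz":-0.02,"twist":0},{"tx":0,"ty":0,"tz":-0.01,"twist":0},{"tx":0,"ty":0,"tz":0,"twist":0},{"tx":0,"ty":0,"tz":0,"twist":0}])

```text
clock: 9.5
position: [0.5044, 0.1067, 0.2405]
ee_rot: [2.045, 2.385, -0.001]
force: [-0.9, 0.9, -0.6]
width: 0.999
gripper_force: 0.0
```

```bash
python3 t.py; python3 look.py 6
```

```text
yaw 98.76987777764609 [0.50442473 0.10667456 0.24050322] F [-0.89938876  0.89423553 -0.63472813] T [-0.0165787  -0.11623069 -0.0412914 ] 0.9989798301749886 [ 0.38683848  0.39124091 -0.92712005  1.76297441  0.339638    1.1584108
 -0.48993359] 9.5
{'clock': np.float64(9.5), 'joints': array([ 0.3868,  0.3912, -0.9271,  1.763 ,  0.3396,  1.1584, -0.4899]), 'dq': array([-0.0031,  0.0131,  0.0061,  0.0142,  0.0002, -0.0029,  0.0009]), 'joint_efforts': array([-4.10000e-02, -5.06938e+01, -1.04773e+01, -3.07743e+01,
       -1.24400e-01,  2.75000e-02,  3.42000e-02]), 'position': array([0.5044, 0.1067, 0.2405]), 'ee_rot': array([ 2.0451e+00,  2.3848e+00, -7.0000e-04]), 'force': array([-0.8994,  0.8942, -0.6347]), 'ft_torque': array([-0.0166, -0.1162, -0.0413]), 'gripper_force': np.float64(0.0), 'width': np.float64(0.999)}
wrist {'point': [0.5053, 0.5202], 'conf': 0.66} [0.5039235  0.10670294 0.158     ] tool delta [ 0.00013182 -0.0004637   0.08250334]
side {'point': [0.4747, 0.5444], 'conf': 0.69} [0.50915803 0.10863585 0.158     ] tool delta [0.00124404 0.00500433 0.08250116]
scene {'point': [0.62, 0.4446], 'conf': 0.89} [0.50109819 0.09948341 0.158     ] tool delta [-0.00657254 -0.00435671  0.08250685]
```

View pics/wrist6.png

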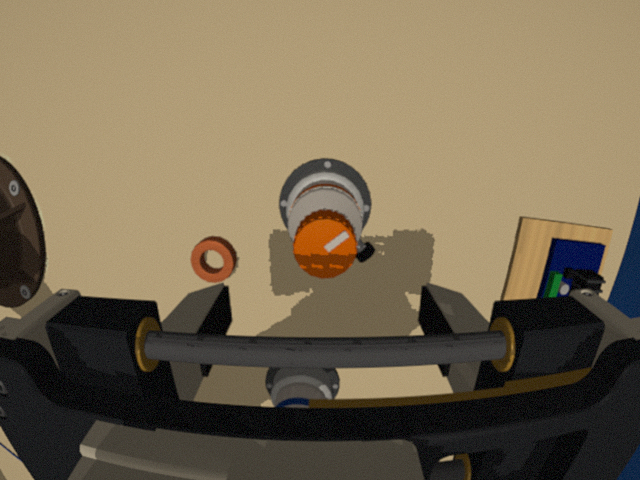

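The cap has sprung up and is free at (324,245), with the pointer bar at (336,241) turned along with the gripper's 85 degrees. The blue bottle is untouched and the gripper is clear, so I hand in.

```bash
python3 -c "
from cell import arm
print(arm.sign_off())"
```

```text
the job is handed in; nothing more can be done
None
```

I pressed the orange cap down about 5.5 mm and turned it about 85° anticlockwise (roughly 65–85° on the hidden thread after play), then released it and backed away; the blue cap was not touched, and the job is handed in.

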